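# Fit the reamer to the citrus press and hold it down

### The job

Take the orange reamer out of its black stand and put its steel shaft into the hub of the white citrus press: press lightly and turn it until its keys slip into the hub's slots and the collar sits fully home on the hub. Then keep pushing straight down so that the spring-loaded drive goes down to near the bottom of its travel, and finish like that, still gripping the reamer and holding it pressed down. Leave the drinking glass, the steel measuring cup, the spoon and the red bottle cap that stand about where they are.

Things in the scene. Friction and masses are not known exactly. Their poses are not given: they have to be found in the camera images.
- reamer_mid (a point): Centre of the grip of the orange reamer (loose, 80 to 170 g): a square grip 28 x 28 mm, 56 mm tall (28 mm up and down from here), thin ribs on its corners, a cone tip ending 50 mm above this point. z up along the shaft; x, y square to the grip's flat faces; the keys point along x and -x. At the start it stands upright in the stand's hole, resting on its collar.
- collar (a point): Centre of the underside of the reamer's round collar (48 mm across, 5 mm thick), the face that comes to sit on the hub: 33 mm below reamer_mid, same axes. The steel shaft goes 30 mm down from here. Two keys, one each side along x and -x (24 mm over both, 6 mm thick), reach 16 mm down from here. Half a turn about z gives the same fit.
- socket (a point): Centre of the top of the press's white hub, at the mouth of its bore, about 100 mm above the table; z up. It goes down with the drive. Bore 15 mm square, 34 mm deep, with two opposite slots for the keys, 9 mm wide, reaching 13.5 mm from the centre. The slots' line lies within 35 degrees either way of this point's x axis: this reading turns with the housing, not the hub, so look, or feel by turning.
- drive (a joint): How far the hub is pushed down, in m: 0 is up, 0.010 the bottom stop. It begins to yield at about 5 N, needs 9 N at 0.006 and 11 N at 0.010, and springs back. Keys standing on the hub's top also push it down; on meeting the slots the hub springs up around them and the push falls to nearly nothing.
- press: White citrus press, fixed, 136 mm across; origin at its foot under the hub, x parallel to socket's x, small steel spout at -x. The hub is a 40 mm square block in a steel bowl, 130 mm across, whose rim is 9 mm below the hub's top. A stiff gearbox (0.12 N m) keeps the hub from turning under a lightly rubbing key; more torque turns it (up to 43 degrees each way).
- stand: Black square stand, fixed, 85 x 85 x 40 mm, with a 28 mm round hole in the middle in which the reamer stands; origin under its centre.
- glass: Clear drinking glass, 64 mm across, 85 mm tall; a bystander, origin under its centre, to be left alone.
- jigger: Steel double-ended measuring cup, 44 mm across, 75 mm tall; a bystander, origin under its centre, to be left alone.
- spoon: Steel spoon with a wooden handle lying flat, 140 mm long, along its x axis; a bystander to be left alone.
- cap: Red bottle cap lying flat, 30 mm across, 12 mm tall; a bystander, origin under its centre, to be left alone.
- reamer: The whole reamer, origin at the tip of its shaft, 63 mm below reamer_mid, same axes. The shaft is 12 mm thick, its lowest 8 mm tapering to 6 mm; the lowest 14 mm has no keys and enters the hub's bore at any angle.
Not all that is in view belongs to the job. Leave any brown or yellow look-alike of the press alone.

How it is judged:
On the way, in this order (a step that is already met when the one before it is completed fails the run):
1. the reamer is gripped and lifted clear of the stand (height (world z) of reamer_mid above 0.12 m and contact force between the fingers and reamer above 1 N), for 0.2 s.
2. the keys are in the slots and the collar sits home on the hub (horizontal distance between collar and socket below 0.004 m and z of collar in the frame of socket below 0.003 m and angle between reamer_mid's own z axis and vertical below 0.12 rad), for 0.2 s.
At the end, for the whole second after the job is handed in: The reamer is still gripped, upright within 7 degrees, its collar within 3 mm of the hub's top and 4 mm of its axis, and pushes the drive (with more than 4 N through the reamer) more than 6 mm down; this is held through the last second (all of step 2 and value of joint drive above 0.006 m and contact force between the fingers and reamer above 1 N and contact force between reamer and press above 4 N); the arm keeps its last pose, push and grip.
It fails at once if a bystander (glass, measuring cup, spoon or cap) is moved more than 30 mm (distance of any of glass, jigger, spoon, cap from where it was at the start of the episode above 0.03 m).
It also fails if it takes over 58 s, if anything falls off the work surface, if the arm or the gripper's body presses on something with over 40 N, if the wrist force passes 120 N, or if a joint passes its speed limit or range.

### The arm

A 6-joint arm with a two-finger parallel gripper is mounted at the origin on the work surface. World frame = base frame: x ahead of the robot, y to its left, z up, the work surface at z = 0. Lengths are in m, angles in rad, forces in N, time in s.
With the tool pointing down it reaches from about 0.325 to 0.925 m from the base axis. Payload 3.1 kg.
Tool frame: the origin (TCP) lies between the finger pads; the fingertips stand 11 mm ahead of it and the grasp point (between the pads) lies 8 mm behind it (tip_extent is the z of the fingertips in the tool frame, in m); z points along the fingers, y is the direction in which the jaws open and shut (so a half turn about z gives the same grasp; the last joint's range is limited). The gripper opens to 85 mm and grips with 20 to 120 N. Pads are 22 mm wide; open, the fingers measure 114 mm over their backs; the gripper's body (76 mm by 85 mm) begins 54 mm behind the grasp point. The pads swing forward as they close: fully open they stand 13 mm farther back than shut.
Start: joints at [-1.388, 0.217, 1.613, -0, 1.311, -0.112], TCP at [0.182, -0.598, 0.242] pointing down, gripper open.
Joint ranges: [-2.75, 2.75], [-0.78, 2.1], [0.31, 2.55], [-1.13, 4.27], [0.13, 2.63], [-2.58, 2.58]. Speed limits (rad/s): [2.79, 2.79, 3.14, 3.14, 3.14, 3.14].

### API

Orientations are given as a unit quaternion [w, x, y, z].
In Python, from rig import state, snapshot, get_calibration, close_job, regions_of, tip_extent gives the robot as it stands.
- The arm moves only by the shell command python3 -m pendant 'ROWS' [FORCE]. ROWS is JSON, a list that holds one entry, the list of rows, each a list of 7 numbers: the turn, a rotation vector about the world's x, y, z in degrees, then the shift along the world's x, y, z in m, then the opening, from -1 (shut) to 1 (fully open). In form: [[[ax, ay, az, tx, ty, tz, fingers], ...]]. A call has exactly 10 rows; each row shifts and turns the commanded pose from where the row before left it; what a row does not reach is not made up. A row lasts 1/10 s, in which the tool goes at most 50 mm and 8.59 degrees, less where a joint would pass 70% of its speed; a pose out of reach is approached as far as the arm can. A call with a gripper value outside its range is refused whole. The fingers move at their own pace and stop on an object; FORCE is the grip in N (left out, the last holds). Time passes only in rows, so rows that do not move let the fingers close, or fill a call up. It gives the time, the measured TCP pose, the force and the opening at its end, in the units of the state.
- state(): the state, without advancing time (a new reading comes with each control period).
- snapshot(name): name is "scene" or "top" or "wrist"; returns (picture, depth): 384x512x3 uint8, red, green, blue; 384x512 float32, m along the optical axis (not along the pixel's ray), 0 where there is no reading.
- get_calibration(name): a dict with "K" (3x3 intrinsics, pixels), "extrinsics" (4x4, takes a point from world to camera coordinates); the wrist camera has in their place "mount" (4x4, takes a point from camera to tool coordinates, whose origin is the TCP and whose axes are the flange's). Camera axes: x right, y up, looking along -z (the intrinsics and any distortion apply to the point x, -y, -z); pixel columns grow to the right and rows downward; lengths in m; the calibration is good to about 2 mm. A picture is of the moment at which its call begins: read the wrist's pose just before it. get_calibration takes no time and is no camera call.
- close_job(): hands the job in, once; it reports no verdict.
Trained networks look in the newest picture that a camera, given by its name, has taken for a name from the list of things; names that differ only in an ending like _2 or _b are one class to them, and where a whole thing is asked for, a point or a joint stands for the part that bears it (a point fixed in the world has none). Each returns a list of dicts, best first, with "confidence" (0 to 1); they miss things now and then, are a little off and sometimes report something else, mostly with a low value. They report only what shows in the picture. A call takes as long as a camera call. They do not tell look-alikes from the thing itself.
- regions_of(camera, label): "mask" (384x512 bool, what is visible of it) and "rect" ([left, top, width, height] in pixels, round what is visible of it).
The state is a dict: "time": time; "q": joint angles; "joint_velocities": joint speeds; "effort": joint torques, N m; "ee_pos": TCP position; "tool_rot": TCP orientation; "wrist_force": force on the tool from outside, world axes, zero at the start; "moment": the same for the moment, N m; "width": finger opening in m.
Only numpy, scipy, OpenCV 4.12 (cv2) and the standard library are available. Lean on these libraries where they do the work, as an engineer would, in place of code of your own. Each camera call takes 0.05 s, during which the arm holds its last target. There are 200 camera calls.

## Working session

There is one attempt and no reset: what is moved stays moved. The work goes in short steps, Python scripts to look and compute and a shell command to move; the robot and the scene stay as the last step left them, time stands still between calls to the robot, and variables do not carry over. Pictures are saved under pics/ and viewed, about 8 in all and at most 12, crops included, and the job is handed in when it is done.

```bash
ls; mkdir -p pics; cat > h.py <<'E'
import numpy as np, cv2
from rig import *
from scipy.spatial.transform import Rotation as R
def cam(name):
    c=get_calibration(name); K=np.array(c['K'])
    if 'extrinsics' in c: T=np.linalg.inv(np.array(c['extrinsics']))
    else:
        s=state(); q=s['tool_rot']; W=np.eye(4); W[:3,:3]=R.from_quat([q[1],q[2],q[3],q[0]]).as_matrix(); W[:3,3]=s['ee_pos']; T=W@np.array(c['mount'])
    return K,T,c
def pts(depth,K,T):
    v,u=np.mgrid[:depth.shape[0],:depth.shape[1]]
    x=(u-K[0,2])/K[0,0]*depth; y=-(v-K[1,2])/K[1,1]*depth
    P=np.stack([x,y,-depth,np.ones_like(depth)],-1)@T.T
    return P[...,:3]
def save(n,im,scale=1):
    cv2.imwrite('pics/'+n+'.png',cv2.resize(im[:,:,::-1],None,fx=scale,fy=scale,interpolation=cv2.INTER_CUBIC))
E
python3 - <<'E'
from h import *
s=state(); print({k:np.round(v,3).tolist() for k,v in s.items()},tip_extent)
ims=[]
for n in ['scene','top']:
    K,T,c=cam(n); im,d=snapshot(n); ims.append(im); print(n,{k:v for k,v in c.items() if k not in('K','extrinsics')},T[:3,3])
    P=pts(d,K,T); np.savez(n,im=im,d=d,P=P)
    for l in ['reamer','stand','press','glass','jigger','spoon','cap']:
        for r in regions_of(n,l):
            m=r['mask']&(d>0)
            if r['confidence']<.2 or m.sum()<5: continue
            p=P[m]; print(l,round(r['confidence'],2),np.round(r['rect']).tolist(),'med',np.round(np.median(p,0),3),'lo',np.round(np.percentile(p,3,axis=0),3),'hi',np.round(np.percentile(p,97,axis=0),3), 'rgb',np.median(im[m],0))
save('scene',ims[0],1.5); save('top',ims[1],1.5)
E
```

```text
pics
{'time': 0.0, 'q': [-1.388, 0.218, 1.615, -0.0, 1.311, -0.112], 'joint_velocities': [-0.001, -0.0, -0.001, -0.001, 0.001, 0.0], 'effort': [0.0, -39.685, -30.385, -0.0, 0.01, -0.0], 'ee_pos': [0.181, -0.597, 0.241], 'tool_rot': [-0.001, 0.989, 0.147, -0.0], 'wrist_force': [1.084, 0.608, -0.249], 'moment': [0.025, -0.054, 0.013], 'width': 0.086} 0.011
scene {} [0.96532086 0.54502546 0.6089537 ]
reamer 0.6 [287.0, 259.0, 27.0, 51.0] med [0.582 0.216 0.074] lo [0.544 0.189 0.039] hi [0.593 0.227 0.118] rgb [124.  56.   0.]
stand 0.85 [266.0, 279.0, 69.0, 58.0] med [0.595 0.231 0.039] lo [0.54  0.161 0.003] hi [0.623 0.258 0.041] rgb [21. 20. 20.]
press 0.73 [321.0, 177.0, 67.0, 73.0] med [0.354 0.138 0.064] lo [0.276 0.064 0.01 ] hi [0.399 0.185 0.1  ] rgb [64. 35. 15.]
press 0.65 [221.0, 118.0, 58.0, 58.0] med [ 0.337 -0.208  0.062] lo [ 0.259 -0.288  0.006] hi [ 0.383 -0.165  0.099] rgb [133. 107.   0.]
glass 0.81 [217.0, 198.0, 31.0, 49.0] med [0.547 0.001 0.059] lo [ 0.512 -0.04   0.001] hi [0.571 0.02  0.085] rgb [126. 119. 102.]
jigger 0.66 [168.0, 250.0, 20.0, 48.0] med [0.69
[... 881 characters left out ...]
0.177 0.101] rgb [133.  84.  47.]
press 0.75 [348.0, 264.0, 83.0, 95.0] med [ 0.316 -0.225  0.06 ] lo [ 0.252 -0.286  0.024] hi [ 0.376 -0.167  0.101] rgb [198. 194.  10.]
glass 0.89 [250.0, 163.0, 34.0, 42.0] med [ 0.551 -0.011  0.037] lo [ 0.512 -0.039  0.001] hi [0.57  0.017 0.087] rgb [155. 142. 116.]
jigger 0.89 [236.0, 97.0, 19.0, 35.0] med [0.688 0.027 0.075] lo [0.675 0.01  0.005] hi [0.71  0.044 0.078] rgb [139. 144. 142.]
spoon 0.61 [274.0, 211.0, 22.0, 68.0] med [ 0.46  -0.048  0.013] lo [ 0.367 -0.072  0.003] hi [ 0.494 -0.034  0.022] rgb [144. 143. 114.]
cap 0.65 [231.0, 228.0, 16.0, 17.0] med [0.45  0.043 0.012] lo [0.437 0.029 0.001] hi [0.464 0.057 0.016] rgb [208.  46.  34.]
```

View pics/top.png

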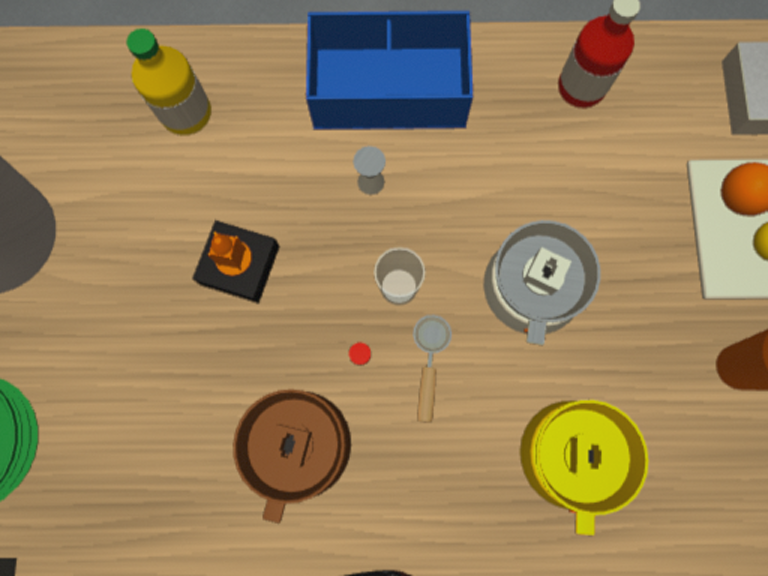

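```bash
python3 - <<'E'
from h import *
z=np.load('top.npz'); im,P=z['im'],z['P']
a=im[135:245,310:410]; b=im[140:210,120:195]
a=cv2.resize(a,(400,440),interpolation=cv2.INTER_CUBIC); b=cv2.resize(b,(390,364),interpolation=cv2.INTER_CUBIC)
c=np.zeros((440,800,3),np.uint8); c[:,:400]=a; c[:364,402:792]=b
save('crop1',c)
# hub top and stand top
def rectof(m):
    p=P[m][:,:2]; r=cv2.minAreaRect((p*1000).astype(np.float32)); return np.round(r[0],1),np.round(r[1],1),round(r[2],1),len(p)
w=lambda x0,x1,y0,y1,z0,z1:(P[...,0]>x0)&(P[...,0]<x1)&(P[...,1]>y0)&(P[...,1]<y1)&(P[...,2]>z0)&(P[...,2]<z1)
print('hub',rectof(w(.50,.57,-.22,-.15,.095,.108)), np.median(P[w(.50,.57,-.22,-.15,.095,.108)],0))
print('hub rim',rectof(w(.45,.62,-.27,-.1,.086,.108)))
print('stand',rectof(w(.5,.64,.13,.28,.034,.047)))
m=w(.5,.64,.13,.28,.06,.135); print('reamer',rectof(m),rectof(w(.5,.64,.13,.28,.095,.108)),np.percentile(P[m][:,2],[50,90,99]))
z=np.load('scene.npz');P=z['P']
m=w(.5,.66,.13,.28,.06,.135); print('reamer scene',rectof(m),np.percentile(P[m],[2,50,98],axis=0)); print('stand',rectof(w(.5,.66,.13,.28,.034,.047)))
E
```

```text
hub (array([ 540.2, -192.1]), array([40.3, 41.5]), 61.7, 407) [ 0.5399033  -0.19185109  0.10055588]
hub rim (array([ 540.5, -192.4]), array([127.9, 128.2]), 12.6, 1046)
stand (array([573.3, 207.1]), array([86.2, 85.5]), 71.9, 1377)
reamer (array([573.1, 206.6]), array([31. , 31.1]), 77.0, 385) (array([573.3, 206.9]), array([30.7, 30.4]), 77.8, 126) [0.10065623 0.11865055 0.12406198]
reamer scene (array([573.5, 207.5]), array([33.8, 30.9]), 79.4, 732) [[0.56240464 0.19085363 0.06109979]
 [0.5809362  0.21569086 0.09209345]
 [0.59015437 0.22408488 0.12127673]]
stand (array([572.7, 207.1]), array([87.8, 86.7]), 72.3, 1609)
```

View pics/crop1.png

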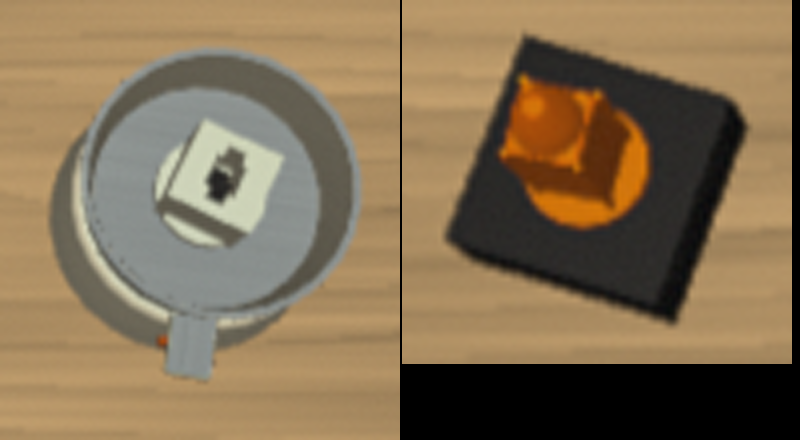

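The top picture (1.5×) shows three presses: white (548,270), brown (292,445) and yellow (585,457). I choose the white one. For the reamer, the orange candidates are the square grip in the black stand (232,258), and two fruits (750,190) and (763,240) on the board. I choose the one in the stand. In the crop the hub's slots run up and slightly right, about −26 to −28° from world x, parallel to the hub's sides. The reamer's faces lie at about −12.5° (mod 90). Next I move above the reamer.

```bash
python3 -m pendant '[[[0,0,3.03,0.0196,0.0402,-0.001,1],[0,0,3.03,0.0196,0.0402,-0.001,1],[0,0,3.03,0.0196,0.0402,-0.001,1],[0,0,3.03,0.0196,0.0402,-0.001,1],[0,0,3.03,0.0196,0.0402,-0.001,1],[0,0,3.03,0.0196,0.0402,-0.001,1],[0,0,3.03,0.0196,0.0402,-0.001,1],[0,0,3.03,0.0196,0.0402,-0.001,1],[0,0,3.03,0.0196,0.0402,-0.001,1],[0,0,3.03,0.0196,0.0402,-0.001,1]]]' 40
python3 -m pendant '[[[0,0,3.03,0.0196,0.0402,-0.003,1],[0,0,3.03,0.0196,0.0402,-0.003,1],[0,0,3.03,0.0196,0.0402,-0.003,1],[0,0,3.03,0.0196,0.0402,-0.003,1],[0,0,3.03,0.0196,0.0402,-0.003,1],[0,0,3.03,0.0196,0.0402,-0.003,1],[0,0,3.03,0.0196,0.0402,-0.003,1],[0,0,3.03,0.0196,0.0402,-0.003,1],[0,0,3.03,0.0196,0.0402,-0.003,1],[0,0,0,0,0,0,1]]]'
python3 - <<'E'
from h import *
K,T,c=cam('wrist'); im,d=snapshot('wrist'); P=pts(d,K,T); print(np.round(np.array(c['mount']),3).tolist())
s=state(); q=s['tool_rot']; print(R.from_quat([q[1],q[2],q[3],q[0]]).as_matrix().round(3).tolist(), s['ee_pos'])
def rectof(m):
    p=P[m][:,:2]; r=cv2.minAreaRect((p*1000).astype(np.float32)); return np.round(r[0],1),np.round(r[1],1),round(r[2],1),len(p)
g=(abs(P[...,0]-.573)<.06)&(abs(P[...,1]-.207)<.06)
for a,b in [(.034,.044),(.06,.11),(.095,.105),(.11,.14)]: 
    m=g&(P[...,2]>a)&(P[...,2]<b)
    if m.sum()>5: print(a,b,rectof(m))
save('w1',im,1.5)
E
```

```text
time: 1.8
ee_pos: [0.3782, -0.1945, 0.2327]
tool_rot: [0.001, 0.916, 0.401, 0.0]
wrist_force: [1.4, -0.6, -0.4]
width: 0.0852
time: 2.8
ee_pos: [0.5554, 0.1702, 0.2049]
tool_rot: [-0.001, 0.795, 0.607, 0.001]
wrist_force: [0.3, -0.7, -0.4]
width: 0.0856
[[-0.001, 0.957, 0.29, 0.076], [1.0, 0.0, 0.001, -0.001], [0.001, 0.29, -0.957, -0.131], [0.0, 0.0, 0.0, 1.0]]
[[0.264, 0.964, -0.001], [0.964, -0.264, -0.0], [-0.0, -0.001, -1.0]] [0.55441847 0.16791353 0.20484788]
0.034 0.044 (array([572.6, 208.5]), array([85.3, 85.4]), 72.1, 6349)
0.06 0.11 (array([572.6, 208.7]), array([31. , 30.5]), 77.6, 902)
0.095 0.105 (array([572.7, 208.4]), array([30.5, 30. ]), 77.7, 583)
0.11 0.14 (array([572.7, 208.9]), array([21. , 20.9]), 36.9, 650)
```

View pics/w1.png

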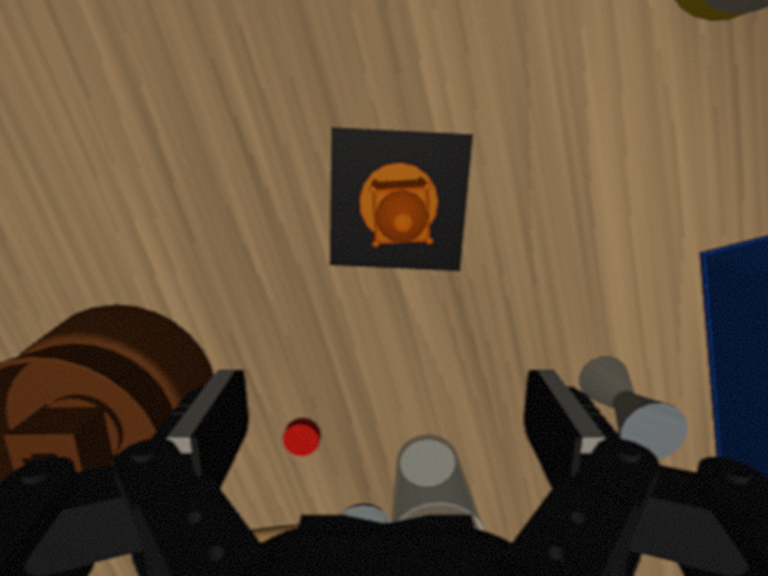

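The reamer stands square in the picture at (402,215), between the jaw lines, and nothing is in the way of the descent. Now I move over it and go down.

```bash
python3 -m pendant '[[[0,0,1,0.0062,0.0134,-0.005,1],[0,0,1,0.0062,0.0134,-0.005,1],[0,0,0.9,0.0062,0.0134,-0.006,1],[0,0,0,0,0,-0.02,1],[0,0,0,0,0,-0.02,1],[0,0,0,0,0,-0.02,1],[0,0,0,0,0,-0.02,1],[0,0,0,0,0,-0.02,1],[0,0,0,0,0,-0.02,1],[0,0,0,0,0,0,1]]]' 40
python3 - <<'E'
from h import *
s=state(); q=s['tool_rot']; M=R.from_quat([q[1],q[2],q[3],q[0]]).as_matrix(); print(s['ee_pos'],np.degrees(np.arctan2(M[1,0],M[0,0])),M[2].round(4),s['wrist_force'])
E
```

```text
time: 3.85
ee_pos: [0.5697, 0.2053, 0.0654]
tool_rot: [-0.002, 0.781, 0.625, -0.003]
wrist_force: [-0.9, -0.4, -0.2]
width: 0.0852
[0.56970622 0.20530656 0.06539425] 77.34993253063934 [-0.0032 -0.0068 -1.    ] [-0.94422189 -0.3550115  -0.17097965]
```

```bash
python3 -m pendant '[[[0,0,0.2,0.003,0.0028,0.004,1],[0,0,0,0,0,0,1],[0,0,0,0,0,0,-1],[0,0,0,0,0,0,-1],[0,0,0,0,0,0,-1],[0,0,0,0,0,0,-1],[0,0,0,0,0,0,-1],[0,0,0,0,0,0,-1],[0,0,0,0,0,0,-1],[0,0,0,0,0,0,-1]]]' 60
```

```text
time: 4.85
ee_pos: [0.5759, 0.2088, 0.0737]
tool_rot: [0.0, 0.78, 0.626, 0.0]
wrist_force: [-1.1, 0.1, 2.9]
width: 0.0272
```

```bash
python3 -m pendant '[[[0,0,0,0,0,0.01,-1],[0,0,0,0,0,0.02,-1],[0,0,0,0,0,0.02,-1],[0,0,0,0,0,0.02,-1],[0,0,0,0,0,0.02,-1],[0,0,0,0,0,0.02,-1],[0,0,0,0,0,0.02,-1],[0,0,0,0,0,0.02,-1],[0,0,0,0,0,0.02,-1],[0,0,0,0,0,0,-1]]]'
python3 - <<'E'
from h import *
s=state(); q=s['tool_rot']; M=R.from_quat([q[1],q[2],q[3],q[0]]).as_matrix(); print(s['ee_pos'],np.degrees(np.arctan2(M[1,0],M[0,0])),s['wrist_force'],s['width'])
K,T,c=cam('scene'); im,d=snapshot('scene'); P=pts(d,K,T); np.savez('sc2',im=im,d=d,P=P)
Ti=np.linalg.inv(T); 
for dz in (0.008,-.03,-.06):
    p=Ti@np.append(s['ee_pos']+np.array([0,0,dz]),1); u=K[0,0]*p[0]/-p[2]+K[0,2]; v=-K[1,1]*p[1]/-p[2]+K[1,2]; print(dz,u,v)
u,v=int(u),int(v); save('s2',im[v-60:v+40,u-65:u+65],6)
m=(abs(P[...,0]-s['ee_pos'][0])<.03)&(abs(P[...,1]-s['ee_pos'][1])<.03)&(P[...,2]<s['ee_pos'][2]-.03)&(P[...,2]>.1)
z0=s['ee_pos'][2]
for h in range(25,70,3):
    k=m&(abs(P[...,2]-(z0-h/1000))<.0016)
    if k.sum()>2: print(-h,k.sum(),np.percentile(P[k][:,0],[2,98]).round(4),np.percentile(P[k][:,1],[2,98]).round(4), np.ptp(np.nonzero(k)[1]))
E
```

```text
time: 5.85
ee_pos: [0.5774, 0.2092, 0.2469]
tool_rot: [0.001, 0.78, 0.626, 0.003]
wrist_force: [0.1, -0.7, -1.3]
width: 0.0275
[0.57735169 0.20916119 0.24694036] 77.56329699198133 [ 0.09830807 -0.74083895 -1.26799491] 0.02748874272966249
0.008 307.532478993719 191.62575027209343
-0.03 305.81248918195115 213.60984628654606
-0.06 304.5365262689988 229.91860055782487
-31 49 [0.5633 0.6001] [0.1937 0.2297] 33
-34 19 [0.5723 0.5991] [0.1972 0.2295] 30
-46 7 [0.5812 0.5883] [0.2036 0.2115] 8
-49 15 [0.576  0.5885] [0.2025 0.2133] 11
-52 13 [0.5743 0.5825] [0.2068 0.2125] 7
-55 13 [0.5732 0.5818] [0.2055 0.2124] 7
-58 6 [0.5748 0.5815] [0.2075 0.2112] 5
-61 5 [0.5758 0.5795] [0.2041 0.2106] 5
```

View pics/s2.png

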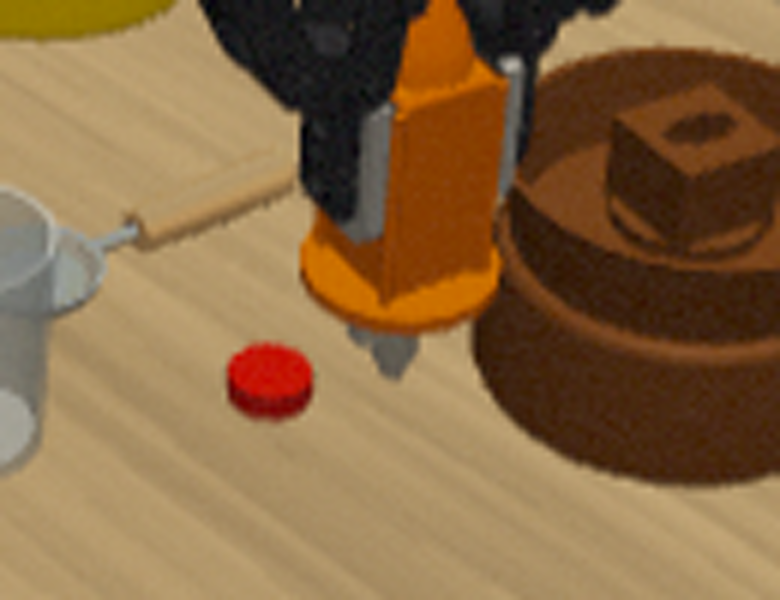

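The reamer is gripped upright. A key shows lower left of the collar at (360,338), on the camera side, which means the keys lie along the jaw direction (about −12.5°). So I turn −16° to reach the slots at −28.3° while carrying it over the press.

```bash
python3 -m pendant '[[[0,0,-1.6,-0.0037,-0.0401,0,-1],[0,0,-1.6,-0.0037,-0.0401,0,-1],[0,0,-1.6,-0.0037,-0.0401,0,-1],[0,0,-1.6,-0.0037,-0.0401,0,-1],[0,0,-1.6,-0.0037,-0.0401,0,-1],[0,0,-1.6,-0.0037,-0.0401,0,-1],[0,0,-1.6,-0.0037,-0.0401,0,-1],[0,0,-1.6,-0.0037,-0.0401,0,-1],[0,0,-1.6,-0.0037,-0.0401,0,-1],[0,0,-1.6,-0.0037,-0.0401,0,-1]]]'
python3 -m pendant '[[[0,0,0,0,0,-0.01,-1],[0,0,0,0,0,-0.01,-1],[0,0,0,0,0,-0.01,-1],[0,0,0,0,0,-0.01,-1],[0,0,0,0,0,-0.01,-1],[0,0,0,0,0,0,-1],[0,0,0,0,0,0,-1],[0,0,0,0,0,0,-1],[0,0,0,0,0,0,-1],[0,0,0,0,0,0,-1]]]'
python3 - <<'E'
from h import *
s=state(); q=s['tool_rot']; M=R.from_quat([q[1],q[2],q[3],q[0]]).as_matrix(); e=s['ee_pos']; print(e,np.degrees(np.arctan2(M[1,0],M[0,0])),M[:,2].round(4),s['wrist_force'],s['width'])
ims=[]
for n in ['scene','wrist','top']:
    K,T,c=cam(n); im,d=snapshot(n); P=pts(d,K,T); np.savez(n+'3',im=im,d=d,P=P); ims.append(im)
    Ti=np.linalg.inv(T); ll=[]
    for pt in (e+[0,0,-.033],e+[0,0,-.063],np.array([.5402,-.192,.1005])):
        p=Ti@np.append(pt,1); ll.append((K[0,0]*p[0]/-p[2]+K[0,2],-K[1,1]*p[1]/-p[2]+K[1,2]))
    print(n,np.round(ll,1).tolist())
    if n=='scene': u,v=map(int,ll[1]); A=cv2.resize(im[v-50:v+40,u-50:u+50],(500,450),interpolation=cv2.INTER_CUBIC)
    if n=='scene':
        def rectof(P,m):
            p=P[m][:,:2]; r=cv2.minAreaRect((p*1000).astype(np.float32)); return np.round(r[0],1),np.round(r[1],1),round(r[2],1),len(p)
        for Q,l in ((np.load('scene.npz')['P'],'scene0'),(P,'scene3')):
            m=(abs(Q[...,0]-.54)<.035)&(abs(Q[...,1]+.192)<.035)&(abs(Q[...,2]-.1)<.006)
            if m.sum()>9: print(l,rectof(Q,m))
save('s3',A,1.3); save('w3',ims[1],1.3)
E
```

```text
time: 6.9
ee_pos: [0.537, -0.1933, 0.241]
tool_rot: [-0.002, 0.859, 0.511, -0.001]
wrist_force: [0.8, 0.0, -3.0]
width: 0.0276
time: 7.9
ee_pos: [0.539, -0.1924, 0.194]
tool_rot: [0.001, 0.859, 0.512, 0.0]
wrist_force: [0.4, 0.1, -1.8]
width: 0.0274
[ 0.53900875 -0.19243219  0.19400764] 61.561116526704176 [ 1.1e-03 -5.0e-04 -1.0e+00] [ 0.36963623  0.06039805 -1.81410983] 0.02736515778087658
scene [[176.9, 139.5], [178.4, 152.0], [179.5, 164.5]]
scene0 (array([ 540.9, -191.5]), array([42.3, 39.9]), 61.4, 206)
scene3 (array([ 540.9, -191.2]), array([43.2, 39.6]), 62.2, 208)
wrist [[258.9, 234.7], [258.6, 215.5], [259.5, 199.6]]
top [[374.4, 170.8], [370.1, 175.3], [365.7, 178.9]]
```

View pics/s3.png

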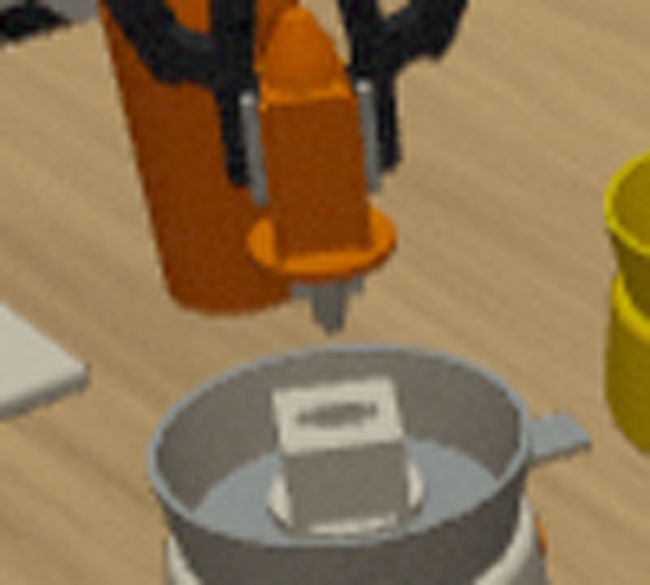

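The keys on the shaft at (295–365,288) and the hub's slots at (298–378,412) both run left to right, so the angles agree, and the columns line up too. Next I check the depth direction numerically with the front faces.

```bash
python3 - <<'E'
from h import *
P=np.load('scene3.npz')['P']; a=np.radians(61.5); n=np.array([np.cos(a),np.sin(a)]); t=np.array([-n[1],n[0]])
e=np.array([.539,-.1924])
def f(c,z0,z1,w,hw):
    q=P[...,:2]-c; s=q@n; l=q@t; m=(P[...,2]>z0)&(P[...,2]<z1)&(abs(l)<hw)&(abs(s)<w)
    A=np.stack([l[m],np.ones(m.sum())],1); k=np.linalg.lstsq(A,s[m],rcond=None)[0]
    print(m.sum(),'face dist med %.4f'%np.median(s[m]),'std %.4f'%s[m].std(),'yaw err deg %.1f'%-np.degrees(np.arctan(k[0])), 'l range',np.percentile(l[m],[1,99]).round(4))
f(e,.172,.205,.025,.012)   # grip, expect .014
f(e,.069,.094,.028,.016)   # hub front, expect .020
m=(abs(P[...,2]-.1005)<.004)&(abs(P[...,0]-.54)<.035)&(abs(P[...,1]+.192)<.035); q=P[m][:,:2]-e; print('hub top s',np.percentile(q@n,[1,99]).round(4),'l',np.percentile(q@t,[1,99]).round(4), np.median(P[m][:,2]))
m=(P[...,2]>.160)&(P[...,2]<.166)&(np.linalg.norm(P[...,:2]-e,axis=-1)<.03); q=P[m][:,:2]-e; print('collar s',np.percentile(q@n,[1,99]).round(4),'l',np.percentile(q@t,[1,99]).round(4))
m=(P[...,2]>.128)&(P[...,2]<.150)&(np.linalg.norm(P[...,:2]-e,axis=-1)<.02); q=P[m][:,:2]-e; print('shaft s',np.percentile(q@n,[1,50,99]).round(4),'l',np.percentile(q@t,[1,50,99]).round(4),'z',P[m][:,2].min(),m.sum())
E
```

```text
174 face dist med 0.0109 std 0.0014 yaw err deg -0.4 l range [-0.0117  0.0118]
169 face dist med 0.0198 std 0.0069 yaw err deg 0.5 l range [-0.0154  0.0155]
hub top s [-0.019   0.0221] l [-0.0206  0.0184] 0.09973372176726358
collar s [-0.0165  0.0222] l [-0.0222  0.0233]
shaft s [-0.0028  0.0009  0.0044] l [-0.0099  0.0006  0.0115] z 0.12970602519506463 49
```

```bash
python3 -m pendant '[[[0,0,0,0.0012,0.0012,-0.004,-1],[0,0,0,0.0012,0.0012,-0.004,-1],[0,0,0,0,0,-0.005,-1],[0,0,0,0,0,-0.005,-1],[0,0,0,0,0,-0.005,-1],[0,0,0,0,0,-0.005,-1],[0,0,0,0,0,-0.004,-1],[0,0,0,0,0,-0.004,-1],[0,0,0,0,0,-0.003,-1],[0,0,0,0,0,0,-1]]]'
```

```text
time: 9.05
ee_pos: [0.5407, -0.1897, 0.1537]
tool_rot: [-0.0, 0.859, 0.512, -0.0]
wrist_force: [-0.3, 0.0, -1.4]
width: 0.0275
```

```bash
python3 -m pendant '[[[0,0,0,0,0,-0.001,-1],[0,0,0,0,0,-0.001,-1],[0,0,0,0,0,-0.001,-1],[0,0,0,0,0,-0.001,-1],[0,0,0,0,0,-0.001,-1],[0,0,0,0,0,-0.001,-1],[0,0,0,0,0,-0.001,-1],[0,0,0,0,0,-0.001,-1],[0,0,0,0,0,0,-1],[0,0,0,0,0,0,-1]]]'
```

```text
time: 10.05
ee_pos: [0.541, -0.1898, 0.1463]
tool_rot: [-0.0, 0.859, 0.512, -0.0]
wrist_force: [-0.0, 0.0, -1.2]
width: 0.0273
```

```bash
python3 -m pendant '[[[0,0,0,0,0,-0.001,-1],[0,0,0,0,0,-0.001,-1],[0,0,0,0,0,-0.001,-1],[0,0,0,0,0,-0.001,-1],[0,0,0,0,0,-0.001,-1],[0,0,0,0,0,-0.001,-1],[0,0,0,0,0,-0.001,-1],[0,0,0,0,0,-0.001,-1],[0,0,0,0,0,0,-1],[0,0,0,0,0,0,-1]]]'
```

```text
time: 11.05
ee_pos: [0.541, -0.1898, 0.1383]
tool_rot: [-0.0, 0.859, 0.512, -0.0]
wrist_force: [-0.4, 0.6, -1.8]
width: 0.0271
```

```bash
python3 -m pendant '[[[0,0,0,0,0,-0.001,-1],[0,0,0,0,0,-0.001,-1],[0,0,0,0,0,-0.001,-1],[0,0,0,0,0,-0.001,-1],[0,0,0,0,0,-0.001,-1],[0,0,0,0,0,-0.001,-1],[0,0,0,0,0,0,-1],[0,0,0,0,0,0,-1],[0,0,0,0,0,0,-1],[0,0,0,0,0,0,-1]]]'
```

```text
time: 12.05
ee_pos: [0.541, -0.1898, 0.1326]
tool_rot: [0.0, 0.859, 0.512, 0.0]
wrist_force: [-2.6, 1.3, 5.5]
width: 0.0272
```

```bash
python3 -m pendant '[[[0,0,0,0,0,-0.0005,-1],[0,0,0,0,0,-0.0005,-1],[0,0,0,0,0,-0.0005,-1],[0,0,0,0,0,-0.0005,-1],[0,0,0,0,0,-0.0005,-1],[0,0,0,0,0,-0.0005,-1],[0,0,0,0,0,-0.0005,-1],[0,0,0,0,0,-0.0005,-1],[0,0,0,0,0,0,-1],[0,0,0,0,0,0,-1]]]'
```

```text
time: 13.05
ee_pos: [0.5411, -0.1898, 0.1288]
tool_rot: [-0.0, 0.859, 0.512, -0.0]
wrist_force: [-3.1, 1.7, 6.8]
width: 0.0276
```

```bash
python3 -m pendant '[[[0,0,0,0,0,-0.0005,-1],[0,0,0,0,0,-0.0005,-1],[0,0,0,0,0,-0.0005,-1],[0,0,0,0,0,-0.0005,-1],[0,0,0,0,0,-0.0005,-1],[0,0,0,0,0,-0.0005,-1],[0,0,0,0,0,0,-1],[0,0,0,0,0,0,-1],[0,0,0,0,0,0,-1],[0,0,0,0,0,0,-1]]]'
python3 - <<'E'
from h import *
for i in range(4):
    s=state(); print(np.round(s['ee_pos'],4),np.round(s['wrist_force'],1),np.round(s['moment'],2))
    if i<3: K,T,c=cam('scene'); im,d=snapshot('scene')
P=pts(d,K,T)
g=(abs(P[...,0]-.54)<.04)&(abs(P[...,1]+.19)<.04)
# collar top (expect mid-28mm) and bowl rim region
m=g&(P[...,2]>.08)&(P[...,2]<.115); h,b=np.histogram(P[m][:,2],np.arange(.08,.116,.001)); print(h.tolist())
g2=(abs(P[...,0]-.54)<.08)&(abs(P[...,1]+.19)<.08)&~g; m=g2&(P[...,2]>.08)&(P[...,2]<.1); print('rim',np.median(P[m][:,2]))
save('s4',im[110:200,125:235],6)
E
```

```text
time: 14.05
ee_pos: [0.5411, -0.1899, 0.1261]
tool_rot: [-0.0, 0.859, 0.512, -0.0]
wrist_force: [-4.9, 2.4, 8.5]
width: 0.0272
[ 0.5411 -0.1899  0.1261] [-4.9  2.4  8.5] [ 0.35  0.76 -0.01]
[ 0.5411 -0.1899  0.1261] [-4.2  1.9  8.4] [0.38 0.75 0.01]
[ 0.5411 -0.1899  0.1261] [-3.6  0.9  7.7] [0.3  0.72 0.03]
[ 0.5411 -0.1899  0.1262] [-4.5  1.8  8.8] [ 0.32  0.78 -0.05]
[5, 12, 7, 5, 11, 7, 8, 7, 4, 8, 7, 5, 6, 9, 10, 11, 34, 35, 18, 5, 6, 9, 2, 8, 4, 6, 9, 6, 3, 7, 7, 6, 8, 6, 3]
rim 0.08703253227678431
```

View pics/s4.png

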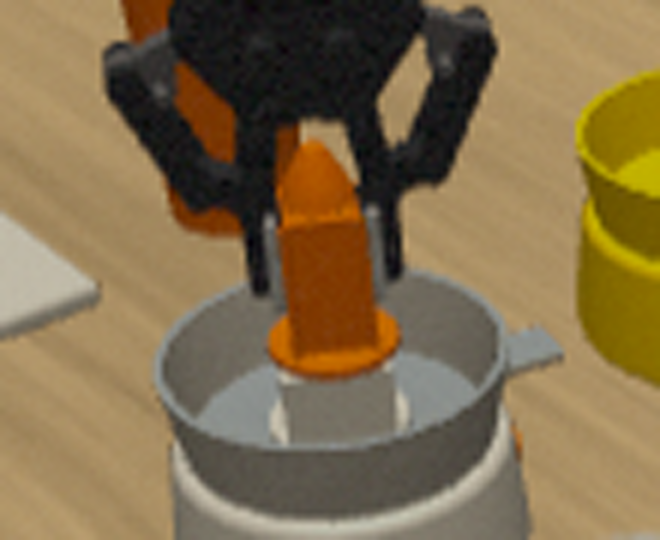

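The collar at (335,350) sits flat on the hub with no gap, and the hub is pushed down (collar top about 0.097, so drive is roughly 8 mm). There is a 5 N side load, so I ease that by 1 mm along the slots and push a little further.

```bash
python3 -m pendant '[[[0,0,0,-0.0004,0.0002,0,-1],[0,0,0,-0.0005,0.0003,0,-1],[0,0,0,0,0,-0.0004,-1],[0,0,0,0,0,-0.0004,-1],[0,0,0,0,0,-0.0004,-1],[0,0,0,0,0,0,-1],[0,0,0,0,0,0,-1],[0,0,0,0,0,0,-1],[0,0,0,0,0,0,-1],[0,0,0,0,0,0,-1]]]'
python3 - <<'E'
from h import *
for i in range(3):
    s=state(); print(np.round(s['ee_pos'],4),np.round(s['wrist_force'],1),np.round(s['moment'],2)); K,T,c=cam('scene'); im,d=snapshot('scene')
P=pts(d,K,T); a=np.radians(61.5); n=np.array([np.cos(a),np.sin(a)]); t=np.array([-n[1],n[0]]); e=s['ee_pos'][:2]; q=P[...,:2]-e; S=q@n; L=q@t; Z=P[...,2]
m=(abs(S)<.03)&(abs(L)<.03)&(Z>.08)&(Z<.115); h,b=np.histogram(Z[m],np.arange(.09,.106,.001)); print(h.tolist())
m=(abs(L)<.011)&(S>0)&(S<.025)&(Z>.101)&(Z<.145); k=np.polyfit(Z[m],S[m],1); print('tilt s deg',np.degrees(np.arctan(k[0])))
for z0 in (.104,.114,.124,.134): 
    m=(abs(Z-z0)<.005)&(S>0)&(S<.025)&(abs(L)<.03)&(im[...,0]>im[...,2]*2.0); print(z0,np.percentile(L[m],[3,97]).round(4))
E
```

```text
time: 15.2
ee_pos: [0.541, -0.1898, 0.1255]
tool_rot: [0.001, 0.859, 0.512, 0.001]
wrist_force: [-2.3, 0.7, 8.3]
width: 0.0279
[ 0.541  -0.1898  0.1255] [-2.3  0.7  8.3] [0.3  0.59 0.01]
[ 0.541  -0.1898  0.1255] [-3.2  1.3  8.6] [0.24 0.64 0.  ]
[ 0.541  -0.1898  0.1255] [-3.6  2.1  8.4] [ 0.25  0.61 -0.03]
[7, 8, 7, 7, 7, 32, 44, 20, 4, 4, 8, 6, 3, 4, 7]
tilt s deg -0.4924578458729043
0.104 [-0.0137  0.0148]
0.114 [-0.0136  0.0156]
0.124 [-0.0129  0.0148]
0.134 [-0.0138  0.0153]
```

```bash
python3 -m pendant '[[[0,0,0,0,0,-0.0004,-1],[0,0,0,0,0,-0.0004,-1],[0,0,0,0,0,0,-1],[0,0,0,0,0,0,-1],[0,0,0,0,0,0,-1],[0,0,0,0,0,0,-1],[0,0,0,0,0,0,-1],[0,0,0,0,0,0,-1],[0,0,0,0,0,0,-1],[0,0,0,0,0,0,-1]]]'
python3 - <<'E'
from h import *
K,T,c=cam('scene'); im,d=snapshot('scene'); s=state(); print(np.round(s['ee_pos'],4),np.round(s['wrist_force'],1),s['width'])
P=pts(d,K,T); q=P[...,:2]-s['ee_pos'][:2]; Z=P[...,2]; m=(abs(q)<.03).all(-1)&(Z>.088)&(Z<.104); print(np.histogram(Z[m],np.arange(.088,.105,.001))[0].tolist())
for l in ['glass','jigger','spoon','cap']:
    for r in regions_of('scene',l)[:1]: print(l,np.median(P[r['mask']&(d>0)],0).round(3))
E
```

```text
time: 16.35
ee_pos: [0.541, -0.1898, 0.1248]
tool_rot: [0.001, 0.859, 0.512, 0.001]
wrist_force: [-3.0, 1.3, 9.2]
width: 0.0272
[ 0.541  -0.1898  0.1248] [-3.   0.7  9.5] 0.027608194669137213
[7, 6, 8, 6, 8, 10, 14, 39, 32, 11, 6, 3, 6, 7, 5, 7]
glass [0.548 0.    0.058]
jigger [0.697 0.036 0.058]
spoon [ 0.412 -0.041  0.014]
cap [0.454 0.046 0.011]
```

```bash
python3 -c "
from rig import *
print(close_job()); s=state(); print(s['time'],s['ee_pos'],s['wrist_force'],s['width'])"
```

```text
the job is handed in; nothing more can be done
None
the job is handed in; nothing more can be done
```

The reamer is in the white press's hub with its collar seated. It is still gripped and held pressed down. I handed the job in at about 16 s of the 58 s allowed; `close_job()` gave no verdict.

**What I did:** I gripped the reamer in its stand and lifted it. The scene camera showed its keys along the jaw direction, so I turned it −16° to match the slots. The shaft went in without resistance and needed no searching turn. The push force began only at the expected collar-home height, and from there I pressed the drive down.

**Last checks before handing in:**

| Check | Reading |
|---|---|
| Push | about 9.3 N at the wrist, about 10.7 N once the reamer's weight is allowed for |
| Drive travel | about 9 mm, estimated from the collar top at about 0.096 m and the tool at 0.125 m |
| Upright | within about 0.5° of vertical (depth-image fit, before the last 0.8 mm push) |
| Grip | fingers closed on the reamer at 27 mm |
| Bystanders | glass, measuring cup, spoon and cap within about 2 mm of where they started |

**What did not come out clean:**
- A side load of about 3 N stayed on the reamer. A 1 mm correction eased it from about 5 N but did not remove it.
- My two estimates of the drive travel differed by about 1 mm, both well past the 6 mm needed.

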